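Shut the storage box and snap its catch

ROBOT

A 6-joint arm with a two-finger parallel gripper is mounted at the origin on a cart in front of the work surface, level with it; the furniture and walls round the work are solid. World frame = base frame: x ahead of the robot, y to its left, z up, the work surface at z = 0. Lengths are in mm, angles in rad, forces in N, time in s.
With the tool pointing down it reaches from about 350 to 775 mm from the base axis. Payload 7.3 kg.
Tool frame: the origin (TCP) lies on the centre line of the jaws, within the pads' length; the fingertips stand 11 mm ahead of it and the grasp point (between the pads) lies 8 mm behind it; z points along the fingers, y is the line along which they close (so a half turn about z gives the same grasp; the last joint's range is limited). The gripper opens to 92 mm and grips with 3 to 60 N. Pads are 19 mm wide; open, the fingers measure 130 mm over their backs; the gripper's body (75 mm by 190 mm) begins 47 mm behind the grasp point.
Start: joints at [-0.146, 0.342, 1.524, -0, 1.275, -0.146], TCP at [525.018, 0.02, 237.741] pointing down, gripper open.
Joint ranges: [-2.53, 2.53], [-0.77, 2.02], [0.04, 2.7], [-1, 4.14], [0.28, 2.66], [-3.11, 3.11]. Speed limits (rad/s): [2.57, 2.57, 3.14, 3.14, 3.14, 3.14].

INTERFACE

Orientations are given as [roll, pitch, yaw] about the fixed x, y, z axes, in that order (R = Rz(yaw) Ry(pitch) Rx(roll)).
In Python, from plant import bot gives the robot as it stands.
- The arm moves only by the tool step_arm, never from a script. Its argument "deltas" is a list of rows, each a list of 5 numbers: the opening, from 0 (shut) to 1 (fully open), then the shift along the tool's x, y, z each as a share of 0.5 m, from -1 to 1, then the turn about the tool's z as a share of pi/2 rad, from -1 to 1. In form: [[claw, x, y, z, turn], ...]. A call has 1 to 8 rows; each row shifts and turns the commanded pose from where the row before left it, along the tool's axes as they then stand; what a row does not reach is not made up. A row lasts 1/10 s, in which the tool goes at most 50 mm and 8.59 degrees, less where a joint would pass 70% of its speed; a pose out of reach is approached as far as the arm can. A call with a number of a shift or a turn outside -1 to 1 is refused whole. A call with a gripper value outside its range is refused whole. The fingers move at their own pace and stop on an object; the grip force is fixed at half the most. Time passes only in rows, so rows that do not move let the fingers close. It gives the time, the measured TCP pose, the force, the opening and the grip force at its end, in the units of the state.
- bot.get_obs(): the state, without advancing time (a new reading comes with each control period).
- bot.capture(name): name is "scene" or "side" or "wrist"; returns (picture, depth): 400x640x3 uint8, red, green, blue; 400x640 float32, mm along the optical axis (not along the pixel's ray), 0 where there is no reading.
- bot.camera_params(name): a dict with "fov_y" (degrees; the focal length in pixels is half the picture's height over the tangent of half this angle, whatever the lens; pixels are square), "cx", "cy" (the principal point, pixels), "rvec" (rotation vector, rad) and "tvec" (3), from world to camera coordinates, as OpenCV has them. Camera axes: x right, y down, z forward; pixel columns grow to the right and rows downward; lengths in mm; the calibration is good to about 2 mm. A picture is of the moment at which its call begins: read the wrist's pose just before it. camera_params takes no time and is no camera call; for the wrist camera it gives the pose at the moment of the call.
- bot.close_job(): hands the job in; it is judged then, once.
The state is a dict: "time": time; "joint_positions": joint angles; "dq": joint speeds; "tau": joint torques, N m; "tool_pos": TCP position; "tcp_rot": TCP orientation; "contact_force": force on the tool from outside, world axes, zero at the start; "moment": the same for the moment, N m; "grip_width": finger opening in mm; "finger_force": force on a finger pad.
Only numpy, scipy, OpenCV 4.12 (cv2) and the standard library are available. Lean on these libraries where they do the work, as an engineer would, in place of code of your own. Each camera call takes 0.05 s, during which the arm holds its last target. There are 200 camera calls.

TASK

Push the raised lid of the grey storage box down until it is fully shut, then press the steel catch lever on the front of the box down past its dead point, so that it snaps over and locks. Just push with the fingertips: pick up and lift nothing, leave the box standing where it is, leave the tin, spice jar and tub beside it alone, and finish clear of everything.

Things in the scene. Friction and masses are not known exactly. Their poses are not given: they have to be found in the camera images.
- box: Grey plastic storage box with a hinged wooden lid and a steel over-centre catch, 150 (x) x 200 (y) x 114 mm high with the lid shut, about 2 kg, standing loose on the table. Origin: centre of its underside; z up; -x is its front, the face with the catch, turned roughly towards the robot; the lid hinge runs along y at the back.
- lid (a joint): Angle of the lid, rad: 0 is fully shut (a firm stop), positive is front edge raised; it starts between 0.45 and 1.0. The hinge is stiff, so the lid stays at any angle; about 1 to 4 N at the front edge pushes it down.
- lid_edge (a point): Middle of the front edge of the lid's top face. The lid is a flat wooden board 156 x 206 mm, 14 mm thick; this point is 157 mm from the hinge axis along the lid and 10 mm above the hinge line square to the lid. With the lid shut it is 114 mm above the table. Its axes turn with the lid (x to the hinge, z out of the top face).
- lid_hinge (a point): Middle of the lid's hinge axis, 79 mm behind the box's centre and 104 mm above its underside; the axis runs along the box's y.
- lever (a joint): Catch lever angle, rad: 0 open (rests 40 degrees above level, sticking out in front of the box), growing as it swings down; 1.05 dead point (20 degrees below level), 2.13 locked, hanging down by the front wall. A spring drives it back to open before the dead point, on to locked beyond it, where it snaps home unaided. About 4 N near the tip swings it, less near the dead point. Its wire loop then holds the lid lip.
- lever_hinge (a point): Middle of the lever's hinge axis, 87 mm in front of the box's centre (12 mm out from the front wall) and 78 mm above its underside; the axis runs along the box's y. The lever's thin wire loop, 46 mm wide, stands up beside it while open: its top bar is 27 mm in front of this axis and 54 mm above it; it swings back over the lid as the lever goes down.
- lever_tip (a point): Middle of the rounded outer end of the lever, 63 mm from its hinge axis. The lever is a flat steel plate 36 mm wide, 4 mm thick, centred on the box's width. Open, the tip is 48 mm in front of the hinge axis and 41 mm above it, about 119 mm above the table; locked, it is about 16 mm above the table.
- tin: Small food tin, 57 mm across, 72 mm high, standing loose near the box; origin at the centre of its underside. Not to be disturbed.
- spice_jar: Slim spice jar with a black cap, 40 mm across, 105 mm high, standing loose near the box; origin at the centre of its underside. Not to be disturbed.
- tub: Small white plastic tub, 72 mm across, 71 mm high, standing loose near the box; origin at the centre of its underside. Not to be disturbed.

How it is judged (in metres and radians):
On the way, in this order (a step that is already met when the one before it is completed fails the run):
1. the lid is fully shut while the catch is still open (value of joint lid below 0.03 rad and value of joint lever below 0.9 rad), for 0.2 s.
2. the lever has snapped over into lock with the lid shut (value of joint lid below 0.03 rad and value of joint lever above 2.03 rad), for 0.2 s.
At the end, for the whole second after the job is handed in: The lid is shut (within 0.03 rad) and the lever locked (beyond 2.03 rad); the box stands flat, at rest, within 30 mm of where it began; tin, spice jar and tub stand upright within 25 mm of where they began (all of step 2 and distance of box from where it was at the start of the episode below 0.03 m and angle between box's own z axis and vertical below 0.05 rad and linear speed of box below 0.02 m/s and distance of each of tin, spice_jar, tub from where it was at the start of the episode below 0.025 m and angle between each of tin, spice_jar, tub's own z axis and vertical below 0.1 rad); the robot touches nothing.
It fails at once if the box is lifted or tipped (height (world z) of box above 0.015 m or angle between box's own z axis and vertical above 0.15 rad).
It fails at once if the box is shoved more than 30 mm (distance of box from where it was at the start of the episode above 0.03 m).
It fails at once if the lid is lifted further open (value of joint lid above 1.2 rad).
It fails at once if the catch is locked before the lid is shut (value of joint lever above 1.2 rad and value of joint lid above 0.06 rad).
It fails at once if the tin, spice jar or tub is moved more than 25 mm, lifted or knocked over (distance of any of tin, spice_jar, tub from where it was at the start of the episode above 0.025 m or angle between any of tin, spice_jar, tub's own z axis and vertical above 0.3 rad).
It also fails if it takes over 45 s, if anything falls off the work surface, if the arm or the gripper's body presses on something with over 40 N, if the wrist force passes 120 N, or if a joint passes its speed limit or range.

## Working session

There is one attempt and no reset: what is moved stays moved. The work goes in short steps, Python scripts to look and compute and a tool call to move; the robot and the scene stay as the last step left them, time stands still between calls to the robot, and variables do not carry over. Pictures are saved under pics/ and viewed, at most 10 in all, crops included, and the job is handed in when it is done.

Besides the shell and the picture viewer there is one more tool, called after ">>>" as a command line: name --pt "numbers of a row" for each row, then --argument value for the rest. step_arm: Moves the arm, as the interface text tells. Shift numbers are shares of 0.5 m and turn numbers shares of pi/2 rad, none past 1 either way. Its arguments: {"type":"object","properties":{"deltas":{"type":"array","items":{"type":"array","items":{"type":"number","minimum":-1,"maximum":1}}}},"required":["deltas"]}

```bash
mkdir -p pics; cat > h.py <<'E'
import numpy as np, cv2
from plant import bot
def cap(n):
    p=bot.camera_params(n); im,d=bot.capture(n)
    f=200/np.tan(np.radians(p["fov_y"])/2); R=cv2.Rodrigues(np.array(p["rvec"],float))[0]; t=np.array(p["tvec"],float).ravel()
    v,u=np.mgrid[0:400,0:640]
    P=np.stack([(u-p["cx"])/f*d,(v-p["cy"])/f*d,d],-1)
    W=(P-t)@R; W[d==0]=np.nan
    return im,d,W,R,t
def save(n,im): cv2.imwrite("pics/"+n,im[:,:,::-1])
E
python3 - <<'E'
from h import *
o=bot.get_obs(); print(o)
for n in("scene","side"):
    im,d,W,R,t=cap(n); save(n+"0.png",im); np.save(n+"0.npy",W); print(n,-R.T@t)
a=cv2.imread("pics/scene0.png");b=cv2.imread("pics/side0.png")
cv2.imwrite("pics/both0.png",cv2.resize(np.vstack([a,b]),(480,600)))
E
```

```text
{'time': 0.0, 'joint_positions': array([-1.45968255e-01,  3.42722018e-01,  1.52504081e+00,  1.61613007e-06,
        1.27540224e+00, -1.46000387e-01]), 'dq': array([-0.00104575, -0.00118197,  0.00115314, -0.00023769, -0.00071777,
        0.00013717]), 'tau': array([ 7.61924657e-04, -4.31245601e+01, -2.44219762e+01,  7.17750052e-02,
        5.59406646e-02, -1.04314388e-04]), 'tool_pos': array([5.24597328e+02, 9.86029940e-02, 2.37037018e+02]), 'tcp_rot': array([-3.14003719e+00, -2.30288194e-04,  1.57082781e+00]), 'contact_force': array([-0.76218456,  0.69024908,  0.51944498]), 'moment': array([-0.01229825, -0.05541379,  0.02337531]), 'finger_force': 0.0, 'grip_width': 91.54915249722464}
scene [-309.53948253 -626.32935179  561.17218501]
side [  -8.7776     -860.9690694   527.45784794]
```

View pics/scene0.png

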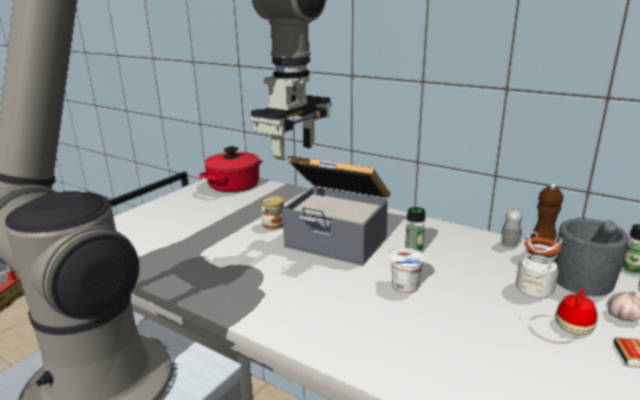

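View pics/side0.png

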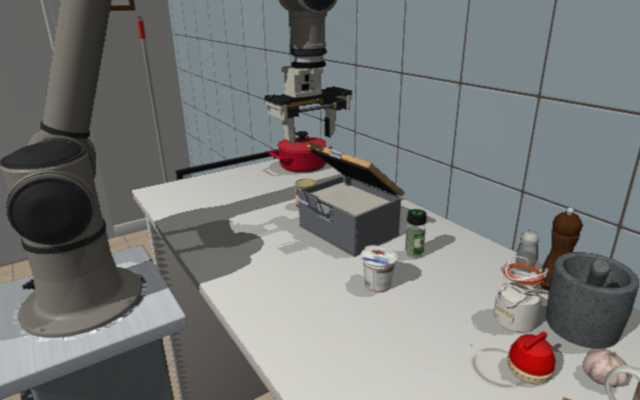

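The box is centred near (335,222) in the scene view, with its catch near (318,218) and the lid edge at about (290,160)–(380,170). In the side view the box is near (350,215), the jar near (416,235), the tub near (378,270) and the tin near (303,190). I'll fit the planes next.

```bash
python3 - <<'E'
from h import *
from scipy.optimize import minimize, least_squares
from scipy.spatial.transform import Rotation
Ws=[np.load(n+"0.npy").reshape(-1,3) for n in("scene","side")]
C=[cv2.imread(f"pics/{n}0.png").reshape(-1,3) for n in("scene","side")]
W=np.load("scene0.npy")
for uv in [(300,235),(350,245),(375,240),(318,218),(340,162),(295,160),(385,190),(345,180),(416,235),(407,270),(272,213)]: print(uv,W[uv[1],uv[0]].round())
P=np.vstack(Ws); ok=np.isfinite(P).all(1)&(P[:,0]>350)&(P[:,0]<950)&(P[:,1]>-350)&(P[:,1]<300)&(P[:,2]>8)&(P[:,2]<230)
P=P[ok]
# top-down map
g=np.zeros((300,325),np.float32)
for x,y,z in P:
    i,j=int((950-x)/2),int((300-y)/2)
    g[i,j]=max(g[i,j],z)
cv2.imwrite("pics/top.png",cv2.resize(cv2.applyColorMap((g).clip(0,255).astype(np.uint8),cv2.COLORMAP_JET),(650,600),interpolation=0))
E
```

```text
(300, 235) [504. -24.  44.]
(350, 245) [ 522. -144.   44.]
(375, 240) [ 593. -168.   32.]
(318, 218) [510. -70.  95.]
(340, 162) [836.  73. 104.]
(295, 160) [538.   8. 207.]
(385, 190) [ 643. -164.  135.]
(345, 180) [589. -91. 163.]
(416, 235) [ 622. -253.   54.]
(407, 270) [ 469. -301.   59.]
(272, 213) [552.  94.  52.]
```

View pics/top.png

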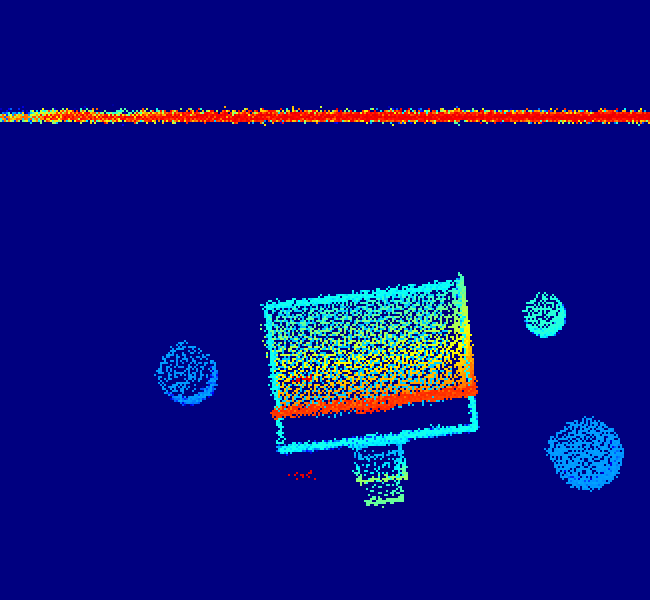

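The top-down map (1 px = 1 mm) shows the box clearly, with its front wall from (278,450) to (476,428) and the lever near (385,500). The neighbours are at least 50 mm clear of it. I'll refine the fit numerically.

```bash
python3 - <<'E'
from h import *
from scipy.optimize import least_squares
P=np.vstack([np.load(n+"0.npy").reshape(-1,3) for n in("scene","side")]); P=P[np.isfinite(P).all(1)]
def loc(p,Q):
    c,s=np.cos(p[2]),np.sin(p[2]); d=Q[:,:2]-p[:2]
    return np.c_[d@[c,s],d@[-s,c],Q[:,2]]
p=np.array([585.6,-69,.11])
for _ in range(3):
    L=loc(p,P); zz=(L[:,2]>15)&(L[:,2]<60)
    F=P[zz&(abs(L[:,0]+75)<9)&(abs(L[:,1])<90)]; S=P[zz&(abs(L[:,1]+100)<9)&(abs(L[:,0])<65)]
    p=least_squares(lambda q:np.r_[loc(q,F)[:,0]+75,loc(q,S)[:,1]+100],p,loss="soft_l1").x
print("box",p,len(F),len(S), np.std(loc(p,F)[:,0]))
L=loc(p,P)
E=L[(abs(L[:,1])<105)&(L[:,0]>-70)&(L[:,0]<80)&(L[:,2]>125)&(L[:,2]<215)]
print("lid highest",np.percentile(E[:,2],[50,90,99,99.8]))
T=E[E[:,2]>np.percentile(E[:,2],95)]; print("edge",T.mean(0),np.median(T,0))
def edge(t): return np.array([79-157*np.cos(t)+10*np.sin(t)*1,104+157*np.sin(t)+10*np.cos(t)])
for t in(.45,.5,.55,.6,.65,.7,.75,.8,.85): print(t,edge(t).round(), (edge(t)-14*np.array([np.sin(t),np.cos(t)])).round())
V=L[(abs(L[:,1])<25)&(L[:,0]<-85)&(L[:,0]>-160)&(L[:,2]>60)&(L[:,2]<150)]
print("lever",len(V)); Y=V[V[:,0]<-128]; print(np.c_[Y.min(0),np.median(Y,0),Y.max(0)].round())
c,s=np.cos(p[2]),np.sin(p[2])
for q in [(-135,0),(-77,0),(-87,0)]: print(q,p[:2]+[c*q[0]-s*q[1],s*q[0]+c*q[1]])
E
```

```text
box [ 5.85092018e+02 -6.81249678e+01  1.14452768e-01] 2107 1029 1.5776507880493713
lid highest [183.1089227  210.30447103 214.22576157 214.79963444]
edge [-36.78930309  -5.94944529 213.51435943] [-35.63780626  -6.90743723 213.51242674]
0.45 [-58. 181.] [-64. 169.]
0.5 [-54. 188.] [-61. 176.]
0.55 [-50. 195.] [-57. 183.]
0.6 [-45. 201.] [-53. 189.]
0.65 [-40. 207.] [-48. 196.]
0.7 [-35. 213.] [-44. 202.]
0.75 [-29. 218.] [-39. 208.]
0.8 [-23. 224.] [-33. 214.]
0.85 [-17. 229.] [-28. 219.]
lever 436
[[-142. -137. -128.]
 [ -20.   -3.   18.]
 [ 111.  121.  125.]]
(-135, 0) [450.975265   -83.54238008]
(-77, 0) [508.59579586 -76.91860297]
(-87, 0) [498.66122158 -78.06063351]
```

Box found at (585,−68), yaw 0.114, lid angle about 0.7, lever open. I'll close the fingers, move above the lid and turn the tool so its x runs along the box's x.

>>> step_arm --pt "0 -0.07 0.048 -0.02 0" --pt "0 -0.07 0.048 -0.02 0" --pt "0 0 0 0 0.0927" --pt "0 0 0 0 0.0927" --pt "0 0 0 0 0.0927" --pt "0 0 0 0 0.0927" --pt "0 0 0 0 0.0927" --pt "0 0 0 0 0.0927"

```text
time: 0.9
tool_pos: [572.8, -69.9, 257.2]
tcp_rot: [-3.141, 0.001, 0.691]
contact_force: [-0.4, 0.8, -0.1]
grip_width: 32.6
finger_force: 0.0
```

>>> step_arm --pt "0 0 0 0 0.0927" --pt "0 0 0 0 0.0927" --pt "0 0 0 0 0.0927" --pt "0 0 0 0 0.0927" --pt "0 0 0 0 0"

```text
time: 1.4
tool_pos: [572.8, -69.9, 257.3]
tcp_rot: [-3.141, 0.001, 0.113]
contact_force: [0.6, 0.1, 0.4]
grip_width: 0.5
finger_force: 0.0
```

>>> step_arm --pt "0 0 0 0.04 0" --pt "0 0 0 0.04 0" --pt "0 -0.006 0 0.02 0" --pt "0 -0.006 0 0.02 0" --pt "0 -0.006 0 0.02 0" --pt "0 -0.006 0 0.02 0"

```text
time: 2.0
tool_pos: [561.0, -71.5, 177.5]
tcp_rot: [3.141, -0.001, 0.115]
contact_force: [-0.4, 1.4, 1.2]
grip_width: 0.8
finger_force: 0.5
```

>>> step_arm --pt "0 -0.004 0 0.02 0" --pt "0 -0.004 0 0.02 0" --pt "0 -0.004 0 0.02 0" --pt "0 -0.004 0 0.02 0" --pt "0 -0.004 0 0.01 0" --pt "0 0 0 0 0"

```text
time: 2.6
tool_pos: [550.6, -72.4, 131.8]
tcp_rot: [-3.141, 0.001, 0.115]
contact_force: [-0.4, 1.2, -0.6]
grip_width: 0.4
finger_force: 0.0
```

```bash
python3 - <<'E'
from h import *
im,d,W,R,t=cap("side"); save("side1.png",im[120:280,220:460].repeat(3,0).repeat(3,1)[:,:]); print(bot.get_obs()["contact_force"])
E
```

```text
[-0.22903029 -0.14403897  0.40019635]
```

View pics/side1.png

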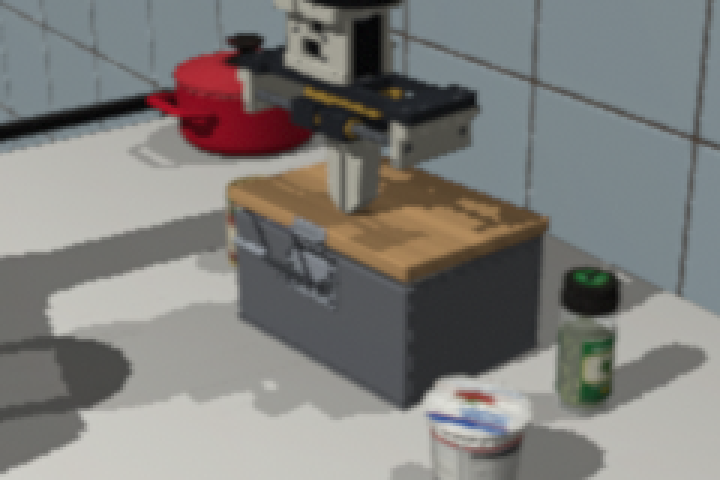

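The lid is almost shut, with the fingertip at crop pixel (358,205) on its top and the lever still open near (315,265). I'll press on to the stop.

>>> step_arm --pt "0 0 0 0.006 0" --pt "0 0 0 0.006 0" --pt "0 0 0 0.004 0" --pt "0 0 0 0 0"

```text
time: 3.05
tool_pos: [551.3, -72.6, 125.3]
tcp_rot: [3.141, -0.001, 0.115]
contact_force: [-1.8, -0.3, 4.5]
grip_width: -0.0
finger_force: 2.3
```

>>> step_arm --pt "0 0 0 0.004 0" --pt "0 0 0 0.004 0" --pt "0 0 0 0 0"

```text
time: 3.35
tool_pos: [551.4, -72.6, 124.9]
tcp_rot: [3.14, -0.003, 0.115]
contact_force: [-10.6, 1.6, 30.8]
grip_width: 0.5
finger_force: 15.5
```

Firm stop reached at 31 N, so the lid is shut. Lift off, go in front of the lever, and check.

>>> step_arm --pt "0 0 0 0 0" --pt "0 0 0 -0.06 0" --pt "0 0 0 -0.06 0" --pt "0 -0.075 0 0 0" --pt "0 -0.075 0 0 0" --pt "0 -0.062 0 0 0" --pt "0 0 0 0 0"

```text
time: 4.05
tool_pos: [442.6, -84.3, 180.7]
tcp_rot: [-3.141, 0.002, 0.114]
contact_force: [-0.3, -0.1, 0.4]
grip_width: 0.5
finger_force: 0.0
```

```bash
python3 - <<'E'
from h import *
p=np.array([585.09,-68.12,.11445]); c,s=np.cos(p[2]),np.sin(p[2])
Q=[]
for n in("scene","side"):
    im,d,W,R,t=cap(n); Q.append(W.reshape(-1,3))
    if n=="side": save("side2.png",im[120:280,220:460].repeat(3,0).repeat(3,1))
P=np.vstack(Q);P=P[np.isfinite(P).all(1)]
d=P[:,:2]-p[:2]; L=np.c_[d@[c,s],d@[-s,c],P[:,2]]
g=L[(abs(L[:,1])<95)&(abs(L[:,0])<70)&(L[:,2]>95)&(L[:,2]<130)]
A=np.c_[g[:,:2],np.ones(len(g))]; print("lid plane",np.linalg.lstsq(A,g[:,2],rcond=None)[0])
f=L[(abs(L[:,1])<90)&(abs(L[:,0]+75)<9)&(L[:,2]>15)&(L[:,2]<60)]; print("front",f[:,0].mean(),np.polyfit(f[:,1],f[:,0],1))
v=L[(abs(L[:,1])<30)&(L[:,0]<-95)&(L[:,0]>-160)&(L[:,2]>70)&(L[:,2]<145)]
for a in range(-150,-95,5):
    w=v[(v[:,0]>=a)&(v[:,0]<a+5)]
    if len(w): print(a,len(w),w.min(0).round(),w.max(0).round())
o=bot.get_obs();print(o["tool_pos"],((o["tool_pos"][:2]-p[:2])@np.array([[c,-s],[s,c]])))
E
```

```text
lid plane [-1.80295879e-04 -8.07685229e-04  1.14745203e+02]
front -74.88473520442304 [-4.41378606e-04 -7.48864640e+01]
-145 3 [-142.  -11.  121.] [-140.   13.  123.]
-140 77 [-140.  -20.  116.] [-135.   17.  125.]
-135 26 [-135.  -20.  111.] [-130.   18.  124.]
-130 14 [-130.  -19.  109.] [-127.   15.  119.]
-125 16 [-124.  -20.  106.] [-121.   13.  112.]
-120 50 [-119.  -27.   99.] [-115.   23.  136.]
-115 78 [-115.  -26.   95.] [-110.   24.  136.]
-110 47 [-110.  -27.   93.] [-105.   24.  125.]
-105 41 [-105.  -27.   86.] [-100.   22.  114.]
-100 26 [-100.  -26.   85.] [-96.  25.  92.]
[446.29753941 -84.84690962 181.22438228] [-139.79466305   -0.76733672]
```

View pics/side2.png

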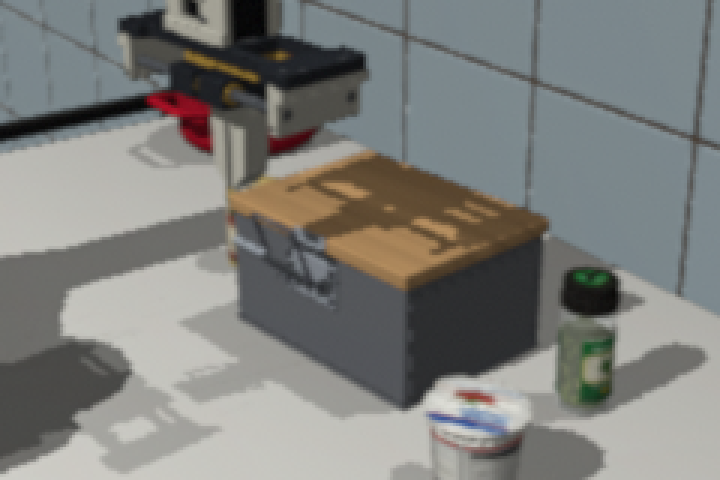

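The lid is flat (plane at 114.7 mm), the box hasn't moved, and the lever is open with its tip at box x ≈ −140, just clear of the loop at −114. The fingertip hangs right over it at crop pixel (240,180). Next I press down.

>>> step_arm --pt "0 0 0 0.04 0" --pt "0 0 0 0.04 0" --pt "0 -0.002 0 0.016 0" --pt "0 -0.002 0 0.016 0" --pt "0 -0.002 0 0.016 0" --pt "0 -0.002 0 0.016 0" --pt "0 0 0 0 0"

```text
time: 4.85
tool_pos: [442.1, -85.1, 108.3]
tcp_rot: [-3.141, 0.001, 0.115]
contact_force: [-2.6, -0.8, 2.6]
grip_width: 0.7
finger_force: 1.6
```

>>> step_arm --pt "0 0 0 0.016 0" --pt "0 0 0 0.016 0" --pt "0 0 0 0.016 0" --pt "0 0 0 0.016 0" --pt "0 0 0 0.016 0" --pt "0 0 0 0.008 0" --pt "0 0 0 0 0"

```text
time: 5.55
tool_pos: [441.4, -84.9, 63.9]
tcp_rot: [-3.141, 0.001, 0.115]
contact_force: [0.4, 0.2, 0.5]
grip_width: 0.1
finger_force: 0.0
```

```bash
python3 - <<'E'
from h import *
im,d,W,R,t=cap("side"); save("side3.png",im[120:280,220:460].repeat(3,0).repeat(3,1)); print(bot.get_obs()["contact_force"])
E
```

```text
[ 0.16089646 -0.06980464 -0.19112335]
```

View pics/side3.png

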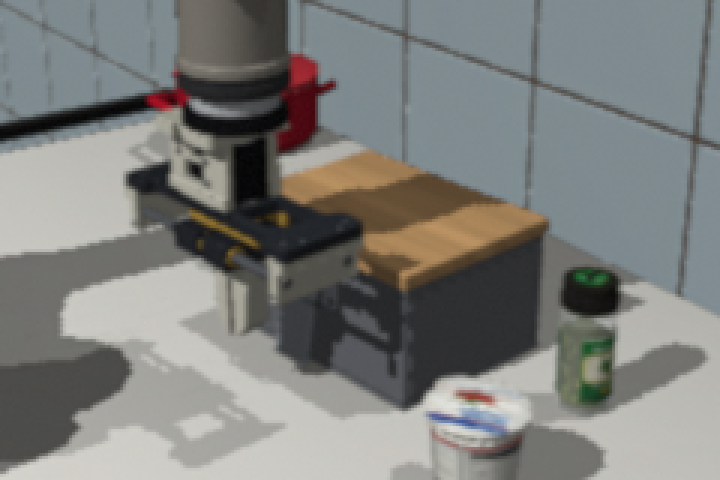

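The lever now hangs down by the front wall (crop pixel (315,335)) and the force is zero, so it has snapped over. I'll back out in −x and then go up.

>>> step_arm --pt "0 -0.06 0 0 0" --pt "0 -0.06 0 -0.02 0" --pt "0 0 0 -0.08 0" --pt "0 0 0 -0.08 0" --pt "0 0 0 -0.08 0" --pt "0 0 0 -0.08 0" --pt "0 0 0 0 0" --pt "0 0 0 0 0"

```text
time: 6.4
tool_pos: [382.5, -92.0, 235.4]
tcp_rot: [3.14, -0.002, 0.115]
contact_force: [-0.7, 1.3, -0.6]
grip_width: 0.7
finger_force: 0.0
```

```bash
python3 - <<'E'
from h import *
p=np.array([585.09,-68.12,.11445]); c,s=np.cos(p[2]),np.sin(p[2])
Q=[]
for n in("scene","side"):
    im,d,W,R,t=cap(n); Q.append(W.reshape(-1,3))
    if n=="scene": save("scene4.png",im[140:300,240:440].repeat(3,0).repeat(3,1))
P=np.vstack(Q);P=P[np.isfinite(P).all(1)]
d=P[:,:2]-p[:2]; L=np.c_[d@[c,s],d@[-s,c],P[:,2]]
g=L[(abs(L[:,1])<95)&(abs(L[:,0])<55)&(L[:,2]>95)&(L[:,2]<130)]
print("lid plane",np.linalg.lstsq(np.c_[g[:,:2],np.ones(len(g))],g[:,2],rcond=None)[0])
f=L[(abs(L[:,1])<90)&(abs(L[:,1])>35)&(abs(L[:,0]+75)<9)&(L[:,2]>15)&(L[:,2]<60)]; print("front",np.polyfit(f[:,1],f[:,0],1))
v=L[(abs(L[:,1])<16)&(L[:,0]<-80)&(L[:,0]>-130)&(L[:,2]>12)&(L[:,2]<75)]
for z in range(15,75,10):
    w=v[(v[:,2]>=z)&(v[:,2]<z+10)]; print(z,len(w),np.median(w[:,0]) if len(w) else '')
print(bot.get_obs()["tool_pos"])
E
```

```text
lid plane [6.97659111e-04 1.40040537e-03 1.14869338e+02]
front [ 8.99131555e-05 -7.48810945e+01]
15 97 -97.92915130558382
25 90 -95.6996824199561
35 88 -94.56923876240202
45 102 -93.32686134687312
55 91 -91.42642126467172
65 100 -90.45372462042695
[381.57751089 -91.63107909 233.76232169]
```

View pics/scene4.png

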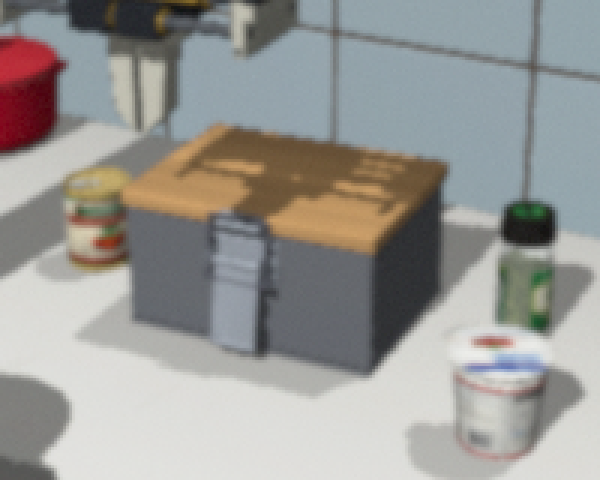

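The lever hangs locked (crop (238,285)), about 8° off vertical, which matches 2.13 rad. The lid is flat, the box and neighbours are in place, and the arm is clear.

```bash
python3 -c "
from plant import bot
print(bot.close_job())"
```

```text
the job is handed in; nothing more can be done
None
```

The lid is shut, the catch lever is snapped over and locked, the box and its neighbours are undisturbed, the arm is clear, and the job is handed in (no verdict was returned).

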